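Pack two wedge-shaped topping tins head to tail

ROBOT

A 6-joint arm with a two-finger parallel gripper is mounted at the origin on the work surface. World frame = base frame: x ahead of the robot, y to its left, z up, the work surface at z = 0. Lengths are in m, angles in rad, forces in N, time in s.
With the tool pointing down it reaches from about 0.4 to 0.825 m from the base axis. Payload 7 kg.
Tool frame: the origin (TCP) lies on the centre line of the jaws, within the pads' length; the fingertips stand 22 mm ahead of it and the grasp point (between the pads) lies 3 mm ahead of it; z points along the fingers, y is the direction in which the jaws open and shut (so a half turn about z gives the same grasp; the last joint's range is limited). The gripper opens to 88 mm and grips with 3 to 60 N. Pads are 19 mm wide; open, the fingers measure 130 mm over their backs; the gripper's body (78 mm by 193 mm) begins 47 mm behind the grasp point.
Start: joints at [-0.876, 0.359, 0.012, 0, -1.224, -0.288], TCP at [0.267, -0.62, 0.249] pointing down, gripper open.
Joint ranges: [-3.07, 3.07], [-1.43, 2.12], [-1.02, 1.25], [-3.03, 1.67], [-3.05, -0], [-3.03, 3.03]. Speed limits (rad/s): [2.39, 2.39, 3.01, 3.14, 3.14, 3.14].

INTERFACE

Orientations are given as [roll, pitch, yaw] about the fixed x, y, z axes, in that order (R = Rz(yaw) Ry(pitch) Rx(roll)).
In Python, from station import arm gives the robot as it stands. The module is installed in compiled form; this text tells all that it offers.
- The arm moves only by the tool arm_command, never from a script. Its argument "motion" is a list of rows, each a list of 3 entries, a list of its own where there are three numbers: the shift along the tool's x, y, z in mm, then the turn, a rotation vector about the tool's x, y, z in degrees, then the opening, from 0 (shut) to 1 (fully open). In form: [[[tx, ty, tz], [wx, wy, wz], grip], ...]. A call has 1 to 20 rows; each row shifts and turns the commanded pose from where the row before left it, along the tool's axes as they then stand; what a row does not reach is not made up. A row lasts 1/12 s, in which the tool goes at most 41.7 mm and 7.16 degrees, less where a joint would pass 70% of its speed; a pose out of reach is approached as far as the arm can. A call is refused whole if a number of a shift passes 41.7 or a number of a turn 7.16, either way. A call with a gripper value outside its range is refused whole. The fingers move at their own pace and stop on an object; "newtons" is the grip in N (left out, the last holds). Time passes only in rows, so rows that do not move let the fingers close. It gives the time, the measured TCP pose, the force and the opening at its end, in the units of the state.
- arm.get_state(): the state, without advancing time (a new reading comes with each control period).
- arm.grab_frame(name): name is "side" or "top" or "wrist"; returns the picture (384x512x3 uint8, red, green, blue); there is no depth.
- arm.camera_info(name): a dict with "fov_y" (degrees; the focal length in pixels is half the picture's height over the tangent of half this angle, whatever the lens; pixels are square), "cx", "cy" (the principal point, pixels), "view" (4x4, takes a point from world to camera coordinates); the wrist camera has in their place "tool_from_camera" (4x4, takes a point from camera to tool coordinates, whose origin is the TCP and whose axes are the flange's). Camera axes: x right, y down, z forward; pixel columns grow to the right and rows downward; lengths in m; the calibration is good to about 2 mm. A picture is of the moment at which its call begins: read the wrist's pose just before it. camera_info takes no time and is no camera call.
- arm.job_done(): hands the job in, once; it reports no verdict.
The state is a dict: "t": time; "q": joint angles; "qd": joint speeds; "joint_efforts": joint torques, N m; "eef_pos": TCP position; "ee_rot": TCP orientation; "force": force on the tool from outside, world axes, zero at the start; "moment": the same for the moment, N m; "width": finger opening in m.
Only numpy, scipy, OpenCV 4.12 (cv2) and the standard library are available. Lean on these libraries where they do the work, as an engineer would, in place of code of your own. Each camera call takes 0.05 s, during which the arm holds its last target. There are 200 camera calls.

TASK

Pack the two smaller, matching wedge-shaped topping tins into the empty black tray on the counter, head to tail: the wide end of one beside the narrow end of the other, slanted sides facing each other, so that together they fill the rectangle. Both must stand upright and flat on the tray's floor inside its rim, in line with its long sides; never tip them over, and leave the larger wedge-shaped tin where it stands.

Things in the scene. Friction and masses are not known exactly. Their poses are not given: they have to be found in the camera images.
- tray: shallow open black plastic tray, fixed; outside 138 mm (x) by 156 mm (y, its long way) by 23 mm high; walls and floor 5 mm thick: inside 128 x 146 mm, rim 18 mm above the floor. Origin: centre of the underside; z up. Two small tins fit only head to tail, slanted sides together, lying along y, with 26 mm to spare each way
- tin_a: steel wedge tin, 50 mm high; from above a right trapezoid 120 mm long, wide end 74, narrow end 28. Origin: underside, middle of the wide end; x to the narrow end, z up; straight side at y = -37 mm, slanted side at +y. On the white lid, over the centre of mass (x 51, y -10 mm), a black grip tab 16 mm thick (along x), 34 long (along y), 30 tall: its top is 80 mm above the underside. About 0.3 kg
- tin_b: the other small steel wedge tin, identical to tin_a in size, shape, grip tab, origin, axes and mass
- big_tin: bystander, to be left alone: a larger steel wedge tin of the same kind, 160 mm long, wide end 92, narrow end 36, 50 mm high plus a 30 mm tall grip tab; too long for the tray. Origin: underside, middle of the wide end; x to the narrow end, z up

How it is judged:
By the outcome, as a careful person would: the job done as asked, in the order asked, and still so for the second after the job is handed in, with the robot touching nothing.
It also fails if it takes over 61 s, if anything falls off the work surface, if the arm or the gripper's body presses on something with over 40 N, if the wrist force passes 120 N, or if a joint passes its speed limit or range.

## Working session

There is one attempt and no reset: what is moved stays moved. The work goes in short steps, Python scripts to look and compute and a tool call to move; the robot and the scene stay as the last step left them, time stands still between calls to the robot, and variables do not carry over. Pictures are saved under pics/ and viewed, on a budget of 10 in all, crops included, one or two more only if the job needs it, and the job is handed in when it is done.

Besides the shell and the picture viewer there is one more tool, called after ">>>" by a JSON object that holds its "api" and its "payload". arm_command: Moves the arm, as the interface text tells. Its arguments: {"type":"object","properties":{"motion":{"type":"array","items":{"type":"array"}},"newtons":{"type":"number"}},"required":["motion"]}

```bash
mkdir -p pics; python3 - <<'E'
from station import arm
import cv2,numpy as np
np.set_printoptions(precision=4,suppress=True)
ims=[]
for n in("top","side"):
    im=arm.grab_frame(n)[:,:,::-1]; cv2.imwrite(f"pics/{n}0.png",im)
for n in("top","side","wrist"): print(n,arm.camera_info(n))
s=arm.get_state();print(s)
E
```

```text
top {'fov_y': 51.32391506002743, 'cx': 262.11662897750404, 'cy': 191.12175573061617, 'view': array([[-0.0074, -0.9999,  0.0139, -0.0594],
       [-0.9883,  0.0052, -0.1522,  0.5254],
       [ 0.1521, -0.0149, -0.9883,  0.8761],
       [ 0.    ,  0.    ,  0.    ,  1.    ]])}
side {'fov_y': 44.72868983753606, 'cx': 257.03475326542576, 'cy': 189.31122003593757, 'view': array([[-0.9925, -0.1218, -0.0121,  0.517 ],
       [-0.0792,  0.7147, -0.6949,  0.0873],
       [ 0.0933, -0.6887, -0.719 ,  0.9797],
       [ 0.    ,  0.    ,  0.    ,  1.    ]])}
wrist {'fov_y': 62.93704799029946, 'cx': 259.2213995701721, 'cy': 194.5335278183168, 'tool_from_camera': array([[ 0.0004, -0.963 , -0.2695,  0.0721],
       [ 1.    ,  0.0002,  0.0007,  0.0011],
       [-0.0006, -0.2695,  0.963 , -0.1357],
       [ 0.    ,  0.    ,  0.    ,  1.    ]])}
{'t': 0.1, 'q': array([-0.8759,  0.3593,  0.0112, -0.0003, -1.2241, -0.2881]), 'qd': array([ 0.001 ,  0.    ,  0.0018,  0.0007,  0.0009, -0.0004]), 'joint_efforts': array([ -0.003 , -58.4163,  29.3753,   7.0154,   0.0102,  -0.0001]), 'eef_pos': array([ 0.2669, -0.6196,  0.2477]), 'ee_rot': array([ 3.1401, -0.0001, -2.7349]), 'force': array([0.1018, 0.533 , 0.5858]), 'moment': array([ 0.0252, -0.0548, -0.0446]), 'width': 0.08761729578706731}
```

View pics/top0.png

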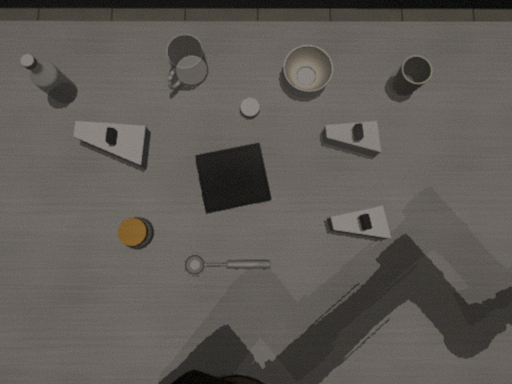

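View pics/side0.png

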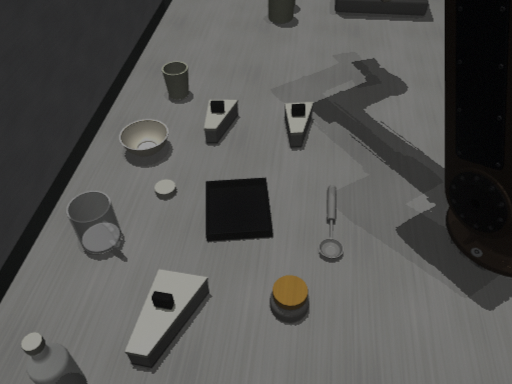

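The top view shows the big tin at left (110,140), the small tins at right (352,135) and (360,222), both with narrow end left and slanted side downward, and the tray at (233,178). The side view agrees.

```bash
cat > h.py <<'E'
from station import arm
import cv2,numpy as np
np.set_printoptions(precision=4,suppress=True)
from scipy.spatial.transform import Rotation as Ro
def cam(n,s=None):
    c=arm.camera_info(n); f=192/np.tan(np.radians(c['fov_y']/2))
    if n=='wrist':
        T=np.eye(4);T[:3,:3]=Ro.from_euler('xyz',s['ee_rot']).as_matrix();T[:3,3]=s['eef_pos']
        M=T@c['tool_from_camera']
    else: M=np.linalg.inv(c['view'])
    return f,c['cx'],c['cy'],M
def ray(c,p,z):
    f,cx,cy,M=c; p=np.atleast_2d(p).astype(float)
    d=np.c_[(p[:,0]-cx)/f,(p[:,1]-cy)/f,np.ones(len(p))]@M[:3,:3].T
    o=M[:3,3]; return (o+d*((z-o[2])/d[:,2])[:,None])[:,:2]
def proj(c,P):
    f,cx,cy,M=c; V=np.linalg.inv(M); q=V[:3,:3]@np.asarray(P)+V[:3,3]; return np.array([cx+f*q[0]/q[2],cy+f*q[1]/q[2]])
def quad(mask):
    """hull of biggest blob -> 4 corners"""
    cs,_=cv2.findContours(mask,cv2.RETR_EXTERNAL,cv2.CHAIN_APPROX_NONE)
    h=cv2.convexHull(max(cs,key=cv2.contourArea))
    q=cv2.approxPolyN(h,4,ensure_convex=True).reshape(-1,2) if hasattr(cv2,'approxPolyN') else cv2.approxPolyDP(h,.04*cv2.arcLength(h,True),True).reshape(-1,2)
    return q.astype(float)
def fit(model,pts):
    """rigid 2d fit over cyclic correspondences; returns x,y,yaw,rms"""
    best=None
    for P in (pts,pts[::-1]):
      for k in range(4):
        Q=np.roll(P,k,0); a=model-model.mean(0); b=Q-Q.mean(0)
        z=np.sum((b[:,0]+1j*b[:,1])*(a[:,0]-1j*a[:,1])); th=np.angle(z)
        R=np.array([[np.cos(th),-np.sin(th)],[np.sin(th),np.cos(th)]])
        t=Q.mean(0)-R@model.mean(0); e=np.sqrt(np.mean(np.sum((model@R.T+t-Q)**2,1)))
        if best is None or e<best[3]: best=(t[0],t[1],th,e)
    return np.array(best)
TIN=np.array([[0,-.037],[.12,-.037],[.12,-.009],[0,.037]])
TRAY=np.array([[-.069,-.078],[.069,-.078],[.069,.078],[-.069,.078]])
def pt(pose,x,y):
    c,s=np.cos(pose[2]),np.sin(pose[2]); return np.array([pose[0]+c*x-s*y,pose[1]+s*x+c*y])
E
python3 - <<'E'
from h import *
im=cv2.imread('pics/top0.png'); g=cv2.GaussianBlur(im,(3,3),0).max(2); c=cam('top')
def box(m,x0,x1,y0,y1):
    o=np.zeros_like(m);o[y0:y1,x0:x1]=m[y0:y1,x0:x1];return o*255
for nm,b in(('A',(315,395,110,165)),('B',(320,400,198,245))):
    sub=g[b[2]:b[3],b[0]:b[1]]; t,_=cv2.threshold(sub,0,255,cv2.THRESH_OTSU)
    t=max(t,(np.percentile(sub,97)+np.median(sub))/2)
    m=box((g>t).astype(np.uint8),*b); q=quad(m); W=ray(c,q,.05); p=fit(TIN,W)
    print(nm,t,q.tolist(),p,'tab',pt(p,.051,-.01))
b=(185,285,130,225); m=box((g<40).astype(np.uint8),*b); q=quad(m); W=ray(c,q,.023);print('tray',q.tolist(),W,fit(TRAY,W))
b=(70,160,110,175); m=box((g>140).astype(np.uint8),*b); print('big',ray(c,quad(m),.05))
E
```

```text
A 121.0 [[380.0, 151.0], [327.0, 136.0], [326.0, 125.0], [377.0, 120.0]] [ 0.653  -0.3349  1.6516  0.0013] tab [ 0.6589 -0.2833]
B 124.0 [[390.0, 237.0], [334.0, 229.0], [331.0, 216.0], [382.0, 205.0]] [ 0.454  -0.3419  1.78    0.001 ] tab [ 0.4532 -0.2899]
tray [[271.0, 199.0], [206.0, 212.0], [195.0, 156.0], [257.0, 144.0]] [[ 0.5091 -0.0836]
 [ 0.4795  0.0673]
 [ 0.6126  0.0951]
 [ 0.6414 -0.0516]] [0.5607 0.0068 0.2057 0.003 ]Traceback (most recent call last):
  File "<stdin>", line 11, in <module>
  File "h.py", line 21, in quad
    h=cv2.convexHull(max(cs,key=cv2.contourArea))
                     ~~~^^^^^^^^^^^^^^^^^^^^^^^^
ValueError: max() iterable argument is empty
```

```bash
cat >> h.py <<'E'
def delta(x,y,z,yaw):
    """whole shift (mm, tool axes now) and turn about tool z (deg) to a tool-down pose; also tilt fix"""
    s=arm.get_state(); R=Ro.from_euler('xyz',s['ee_rot']); G=Ro.from_euler('xyz',[np.pi,0,yaw])
    d=R.inv().apply(np.array([x,y,z])-s['eef_pos'])*1000; w=np.degrees((R.inv()*G).as_rotvec())
    print('shift',d.round(1),'turn',w.round(2),'t',round(s['t'],2),'q',s['q'].round(3),'F',s['force'].round(1),'w',round(s['width'],4)); return d,w
E
python3 -c "
from h import *
delta(.6589,-.2833,.20,1.6516+np.pi/2-2*np.pi)"
```

```text
shift [-493.   153.7   47.9] turn [ 0.08 -0.02 18.67] t 0.1 q [-0.876  0.359  0.011 -0.    -1.224 -0.288] F [0.1 0.5 0.6] w 0.0876
```

>>> {"api": "arm_command", "payload": {"motion": [[[-8,2.5,1],[0,0,0],1],[[-16,5,2],[0,0,0],1],[[-26,8,3],[0,0,0],1],[[-28,9,3],[0,0,0],1],[[-28,9,3],[0,0,0],1],[[-28,9,3],[0,0,0],1],[[-28,9,3],[0,0,0],1],[[-28,9,3],[0,0,0],1],[[-28,9,3],[0,0,0],1],[[-28,9,3],[0,0,0],1],[[-28,9,3],[0,0,0],1],[[-28,9,3],[0,0,0],1],[[-28,9,3],[0,0,0],1],[[-28,9,3],[0,0,0],1],[[-28,9,3],[0,0,0],1],[[-28,9,3],[0,0,0],1],[[-28,8,2],[0,0,0],1],[[-26,6,2],[0,0,0],1],[[-16,4,0],[0,0,0],1],[[-9,1,0],[0,0,0],1]]}}

```text
t: 1.77
eef_pos: [0.6612, -0.2836, 0.1988]
ee_rot: [3.141, -0.001, -2.733]
force: [0.3, -0.9, 0.4]
width: 0.0874
```

>>> {"api": "arm_command", "payload": {"motion": [[[0,0,0],[0,0,4],1],[[0,0,0],[0,0,6],1],[[0,0,0],[0,0,5.7],1],[[0,0,0],[0,0,3],1],[[0,0,0],[0,0,0],1],[[0,0,0],[0,0,0],1]]}}

```text
t: 2.27
eef_pos: [0.6595, -0.2861, 0.1997]
ee_rot: [3.142, 0.0, -3.06]
force: [-0.1, 0.4, 0.2]
width: 0.0877
```

```bash
python3 - <<'E'
from h import *
delta(.6589,-.2833,.20,1.6516+np.pi/2-2*np.pi)
s=arm.get_state(); im=arm.grab_frame('wrist')[:,:,::-1]; cv2.imwrite('pics/w1.png',im)
np.save('w1.npy',np.r_[s['eef_pos'],s['ee_rot']])
E
```

```text
shift [ 0.3  2.9 -0.3] turn [0.   0.   0.05] t 2.27 q [-0.139  0.459  0.055 -0.    -1.167 -1.35 ] F [-0.1  0.4  0.2] w 0.0877
```

View pics/w1.png

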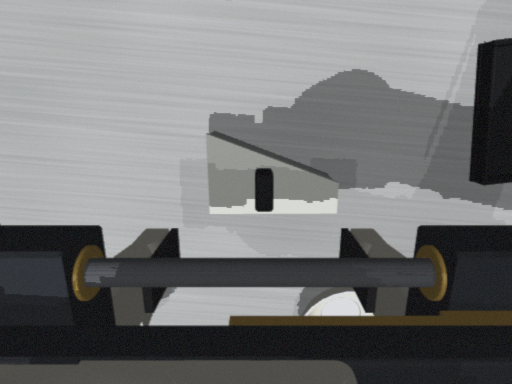

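The wrist view shows tin A: lid corners near (208,132), (337,182), (337,213), (210,213), and the tab at (264,190).

```bash
python3 - <<'E'
from h import *
v=np.load('w1.npy'); s=dict(eef_pos=v[:3],ee_rot=v[3:]); c=cam('wrist',s)
q=np.array([[208,133],[337,182],[337,213],[210,213]]); W=ray(c,q,.05); p=fit(TIN,W); print(W,p,'tab',pt(p,.051,-.01))
g=cv2.imread('pics/w1.png').max(2); m=np.zeros_like(g); m[160:220,245:285]=(g[160:220,245:285]<50)*255
cs,_=cv2.findContours(m,cv2.RETR_EXTERNAL,cv2.CHAIN_APPROX_NONE); k=max(cs,key=cv2.contourArea); x,y,w,h=cv2.boundingRect(k); print(x,y,w,h)
# outer (lower) edge & lower sides belong to tab top at .08
print('tab top corners',ray(c,[[x,y+h],[x+w,y+h]],.08), 'expected',[pt(p,.051+a,-.027) for a in(-.008,.008)])
delta(*pt(p,.051,-.01),.20,p[2]+np.pi/2-2*np.pi)
E
```

```text
[[ 0.6135 -0.3346]
 [ 0.6487 -0.2127]
 [ 0.679  -0.2082]
 [ 0.6889 -0.3298]] [ 0.6511 -0.3321  1.6549  0.0014] tab [ 0.6568 -0.2804]
255 169 18 42
tab top corners [[ 0.6733 -0.2873]
 [ 0.672  -0.2719]] expected [array([ 0.6744, -0.287 ]), array([ 0.673, -0.271])]
shift [ 2.3  5.9 -0.3] turn [ 0.   -0.   -0.12] t 2.32 q [-0.139  0.459  0.055 -0.    -1.167 -1.35 ] F [-0.9 -0.2  0.2] w 0.0876
```

>>> {"api": "arm_command", "payload": {"motion": [[[1.5,2.7,0],[0,0,0],1],[[1.2,2.7,8],[0,0,0],1],[[0,0,14],[0,0,0],1],[[0,0,16],[0,0,0],1],[[0,0,18],[0,0,0],1],[[0,0,18],[0,0,0],1],[[0,0,18],[0,0,0],1],[[0,0,14],[0,0,0],1],[[0,0,9],[0,0,0],1],[[0,0,5],[0,0,0],1],[[0,0,0],[0,0,0],1],[[0,0,0],[0,0,0],0.5],[[0,0,0],[0,0,0],0],[[0,0,0],[0,0,0],0],[[0,0,0],[0,0,0],0],[[0,0,0],[0,0,0],0],[[0,0,0],[0,0,0],0],[[0,0,0],[0,0,0],0],[[0,0,0],[0,0,0],0],[[0,0,0],[0,0,0],0]], "newtons": 30}}

```text
t: 3.98
eef_pos: [0.6567, -0.2806, 0.0796]
ee_rot: [-3.142, 0.0, -3.061]
force: [-0.6, -0.1, 0.1]
width: 0.033
```

>>> {"api": "arm_command", "payload": {"motion": [[[0,0,0],[0,0,0],0],[[0,0,0],[0,0,0],0],[[0,0,0],[0,0,0],0],[[0,0,0],[0,0,0],0],[[0,0,0],[0,0,0],0],[[0,0,0],[0,0,0],0],[[0,0,0],[0,0,0],0]], "newtons": 30}}

```text
t: 4.57
eef_pos: [0.6568, -0.2806, 0.0796]
ee_rot: [-3.141, 0.0, -3.061]
force: [-0.2, -1.3, 0.2]
width: 0.016
```

>>> {"api": "arm_command", "payload": {"motion": [[[0,0,-4],[0,0,0],0],[[0,0,-8],[0,0,0],0],[[0,0,-14],[0,0,0],0],[[0,0,-18],[0,0,0],0],[[0,0,-18],[0,0,0],0],[[0,0,-18],[0,0,0],0],[[0,0,-18],[0,0,0],0],[[0,0,-14],[0,0,0],0],[[0,0,-8],[0,0,0],0]]}}

```text
t: 5.32
eef_pos: [0.6574, -0.2806, 0.2025]
ee_rot: [-3.141, 0.003, -3.061]
force: [0.7, -0.1, -2.2]
width: 0.0157
```

```bash
python3 - <<'E'
from h import *
delta(.70,0,.20,1.776+np.pi/2-2*np.pi)
E
```

```text
shift [-65.1 276.3   2.4] turn [-0.06  0.15 -7.14] t 5.32 q [-0.132  0.449  0.045  0.    -1.164 -1.359] F [ 0.7 -0.1 -2.2] w 0.0157
```

>>> {"api": "arm_command", "payload": {"motion": [[[-2,7,0],[0,0,0],0],[[-4,16,0],[0,0,0],0],[[-6,24,0],[0,0,0],0],[[-6,26,0],[0,0,0],0],[[-6,26,0],[0,0,0],0],[[-6,26,0],[0,0,0],0],[[-6,26,0],[0,0,0],0],[[-6,26,0],[0,0,0],0],[[-6,26,0],[0,0,0],0],[[-6,26,0],[0,0,0],0],[[-5,22,0],[0,0,0],0],[[-4,16,0],[0,0,0],0],[[-2,9,0],[0,0,0],0],[[0,0,0],[0,0,-2],0],[[0,0,0],[0,0,-3.1],0],[[0,0,0],[0,0,-2],0],[[0,0,0],[0,0,0],0],[[0,0,0],[0,0,0],0]]}}

```text
t: 6.82
eef_pos: [0.6991, -0.0004, 0.1991]
ee_rot: [3.142, -0.001, -2.939]
force: [-0.0, -0.4, -2.2]
width: 0.016
```

```bash
python3 - <<'E'
from h import *
s=arm.get_state(); im=arm.grab_frame('wrist')[:,:,::-1]; cv2.imwrite('pics/w2.png',im)
np.save('w2.npy',np.r_[s['eef_pos'],s['ee_rot']])
print(s['eef_pos'],s['ee_rot'],s['force'],s['moment'])
E
```

```text
[ 0.6991 -0.0004  0.1991] [ 3.1415 -0.0008 -2.9389] [-0.0258 -0.4123 -2.1706] [-0.0072 -0.0184 -0.0079]
```

View pics/w2.png

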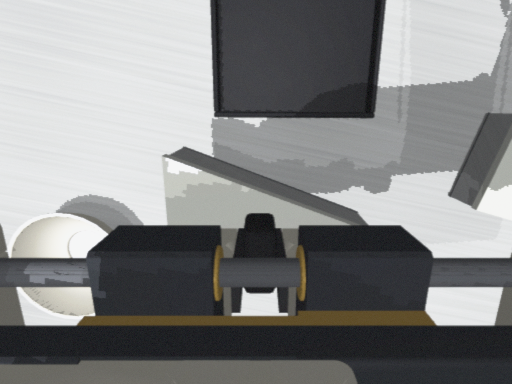

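The wrist view shows the tray's far end: bottom rim edge from (214,117) to (376,118), sides running to (211,0) and (384,0). The tin hangs level.

```bash
python3 - <<'E'
from h import *
v=np.load('w2.npy'); s=dict(eef_pos=v[:3],ee_rot=v[3:]); c=cam('wrist',s)
g=cv2.imread('pics/w2.png').max(2).astype(int)
L=[];Rr=[];B=[]
for r in range(4,75,3):
    row=g[r]; L.append([200+np.argmax(row[200:240]<100),r]); 
    Rr.append([400-np.argmax(row[400:350:-1]<100)+1,r])
for x in range(222,370,6):
    B.append([x,135-np.argmax(g[135:100:-1,x]<60)+1])
out=[]
for P in(L,Rr,B):
    W=ray(c,P,.023).astype(np.float32); vx,vy,x0,y0=cv2.fitLine(W,cv2.DIST_HUBER,0,.001,.001).ravel()
    d=W-[x0,y0]; res=d@[-vy,vx]; print('dir deg',np.degrees(np.arctan2(vy,vx)).round(2),'pt',x0,y0,'rms mm',1e3*res.std()); out.append((np.array([x0,y0]),np.array([vx,vy])))
def X(a,b):
    t=np.linalg.solve(np.c_[a[1],-b[1]],b[0]-a[0]); return a[0]+a[1]*t[0]
p,q=X(out[0],out[2]),X(out[1],out[2]); print(p,q,'len',np.linalg.norm(q-p)); u=(q-p)/np.linalg.norm(q-p)
th=np.arctan2(u[1],u[0])-np.pi/2; n=np.array([np.cos(th),np.sin(th)])
C=(p+q)/2-.069*n; print('tray',C,th)
E
```

```text
dir deg 11.39 pt 0.57838845 -0.0675374 rms mm 0.24498105
dir deg 11.21 pt 0.5473859 0.08292055 rms mm 0.25579453
dir deg -79.2 pt 0.6303065 0.021100406 rms mm 0.3410157
[ 0.6447 -0.0542] [0.6159 0.0965] len 0.1534132
tray [0.5625 0.0082] 0.1884625
```

```bash
cat >> h.py <<'E'
TR=np.array([.562,.0077,.196])
E
python3 - <<'E'
from h import *
t=pt(TR,.029,-.009);print(t); delta(*t,.12,TR[2]+np.pi-2*np.pi)
E
```

```text
[0.5922 0.0045]
shift [103.7  26.4  79.2] turn [ 0.   -0.04  0.38] t 6.87 q [ 0.277  0.429  0.005 -0.    -1.147 -1.645] F [-0.7 -0.2 -1. ] w 0.0156
```

>>> {"api": "arm_command", "payload": {"motion": [[[5,1.5,0],[0,0,0],0],[[12,3,0],[0,0,0],0],[[18,4.5,0],[0,0,0.4],0],[[20,5,0],[0,0,0],0],[[20,5,0],[0,0,0],0],[[15,4,4],[0,0,0],0],[[9,2,10],[0,0,0],0],[[4.7,1.4,14],[0,0,0],0],[[0,0,16],[0,0,0],0],[[0,0,16],[0,0,0],0],[[0,0,12],[0,0,0],0],[[0,0,7],[0,0,0],0],[[0,0,0],[0,0,0],0],[[0,0,0],[0,0,0],0]]}}

```text
t: 8.03
eef_pos: [0.5925, 0.005, 0.1208]
ee_rot: [-3.141, -0.0, -2.945]
force: [-0.1, 0.0, -1.0]
width: 0.0155
```

```bash
python3 - <<'E'
from h import *
t=pt(TR,.029,-.009); delta(*t,.0855,TR[2]+np.pi-2*np.pi)
E
```

```text
shift [ 0.4 -0.4 35.3] turn [-0.01 -0.01  0.06] t 8.03 q [ 0.338  0.337 -0.339  0.    -0.896 -1.712] F [-0.1  0.  -1. ] w 0.0155
```

>>> {"api": "arm_command", "payload": {"motion": [[[0,0,5],[0,0,0],0],[[0,0,8],[0,0,0],0],[[0,0,8],[0,0,0],0],[[0,0,6],[0,0,0],0],[[0,0,4],[0,0,0],0],[[0,0,2],[0,0,0],0],[[0,0,1.5],[0,0,0],0],[[0,0,0],[0,0,0],0],[[0,0,0],[0,0,0],0]]}}

```text
t: 8.78
eef_pos: [0.5926, 0.0051, 0.0862]
ee_rot: [-3.142, 0.0, -2.944]
force: [0.4, 0.2, -1.6]
width: 0.0161
```

```bash
python3 - <<'E'
from h import *
t=pt(TR,.029,-.009); delta(*t,.0846,TR[2]+np.pi-2*np.pi)
im=arm.grab_frame('side')[:,:,::-1]; cv2.imwrite('pics/s1.png',cv2.resize(im[130:280,150:350],None,fx=3.5,fy=3.5))
E
```

```text
shift [ 0.5 -0.5  1.6] turn [-0.    0.01  0.08] t 8.78 q [ 0.338  0.377 -0.373  0.    -0.821 -1.712] F [ 0.4  0.2 -1.6] w 0.0161
```

View pics/s1.png

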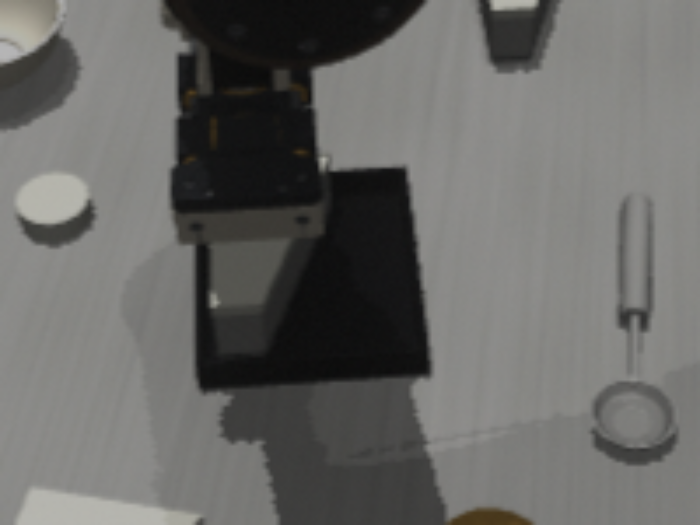

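The tin hangs inside the left (far-x) half of the tray, clear of all four walls. Now I set it down and release.

>>> {"api": "arm_command", "payload": {"motion": [[[0,0,1],[0,0,0],0],[[0,0,0.8],[0,0,0],0],[[0,0,0],[0,0,0],0],[[0,0,0],[0,0,0],0.3],[[0,0,0],[0,0,0],0.5],[[0,0,0],[0,0,0],0.6],[[0,0,0],[0,0,0],0.6],[[0,0,0],[0,0,0],0.6],[[0,0,0],[0,0,0],0.6],[[0,0,-4],[0,0,0],0.7],[[0,0,-10],[0,0,0],1],[[0,0,-18],[0,0,0],1],[[0,0,-20],[0,0,0],1],[[0,0,-20],[0,0,0],1],[[0,0,-20],[0,0,0],1],[[0,0,-14],[0,0,0],1],[[0,0,-8],[0,0,0],1]]}}

```text
t: 10.25
eef_pos: [0.5934, 0.0052, 0.2015]
ee_rot: [-3.142, 0.004, -2.944]
force: [-0.7, -0.3, 0.6]
width: 0.0874
```

```bash
python3 - <<'E'
from h import *
delta(.4532,-.2899,.20,1.78+np.pi/2-2*np.pi)
E
```

```text
shift [ 195.4 -261.8    0.8] turn [-0.    0.22 -0.66] t 10.25 q [ 0.338  0.258 -0.244  0.001 -1.065 -1.712] F [-0.7 -0.3  0.6] w 0.0874
```

>>> {"api": "arm_command", "payload": {"motion": [[[5,-7,0],[0,0,0],1],[[10,-14,0],[0,0,0],1],[[15,-20,0],[0,0,0],1],[[18,-24,0],[0,0,0],1],[[18,-24,0],[0,0,0],1],[[18,-24,0],[0,0,0],1],[[18,-24,0],[0,0,0],1],[[18,-24,0],[0,0,0],1],[[18,-24,0],[0,0,0],1],[[18,-24,0],[0,0,0],1],[[16,-22,0],[0,0,0],1],[[12,-16,0],[0,0,-0.6],1],[[7,-10,0],[0,0,0],1],[[4,-5,0],[0,0,0],1],[[0,0,0],[0,0,0],1],[[0,0,0],[0,0,0],1]]}}

```text
t: 11.58
eef_pos: [0.4526, -0.29, 0.1979]
ee_rot: [3.141, -0.0, -2.935]
force: [-0.7, -1.0, 0.8]
width: 0.0879
```

```bash
python3 - <<'E'
from h import *
delta(.4532,-.2899,.20,1.78+np.pi/2-2*np.pi)
s=arm.get_state(); im=arm.grab_frame('wrist')[:,:,::-1]; cv2.imwrite('pics/w3.png',im)
np.save('w3.npy',np.r_[s['eef_pos'],s['ee_rot']])
E
```

```text
shift [-0.7 -0.  -2.1] turn [ 0.02 -0.03 -0.13] t 11.58 q [-0.205  0.174 -0.363 -0.    -1.034 -1.159] F [-0.7 -1.   0.8] w 0.0879
```

View pics/w3.png

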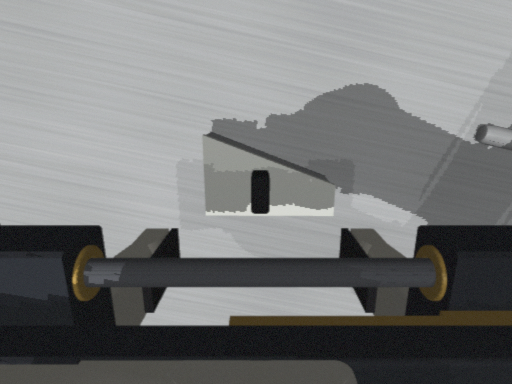

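Tin B lid corners near (204,134), (334,185), (334,215), (206,215), and the tab at (260,192).

```bash
python3 - <<'E'
from h import *
v=np.load('w3.npy'); s=dict(eef_pos=v[:3],ee_rot=v[3:]); c=cam('wrist',s)
q=np.array([[204,135],[334,185],[334,215],[206,215]]); p=fit(TIN,ray(c,q,.05)); print(p,'tab',pt(p,.051,-.01))
delta(*pt(p,.051,-.01),.08,p[2]+np.pi/2-2*np.pi)
E
```

```text
[ 0.4522 -0.3395  1.7771  0.0012] tab [ 0.4516 -0.2875]
shift [  0.8   2.3 118. ] turn [ 0.02 -0.02  0.09] t 11.63 q [-0.204  0.174 -0.363 -0.    -1.034 -1.158] F [-0.3 -0.2  0.5] w 0.0874
```

>>> {"api": "arm_command", "payload": {"motion": [[[0.8,2.3,2],[0,0,0],1],[[0,0,8],[0,0,0],1],[[0,0,14],[0,0,0],0.8],[[0,0,16],[0,0,0],0.7],[[0,0,18],[0,0,0],0.6],[[0,0,18],[0,0,0],0.6],[[0,0,16],[0,0,0],0.6],[[0,0,13],[0,0,0],0.6],[[0,0,8],[0,0,0],0.6],[[0,0,5],[0,0,0],0.6],[[0,0,0],[0,0,0],0.5],[[0,0,0],[0,0,0],0],[[0,0,0],[0,0,0],0],[[0,0,0],[0,0,0],0],[[0,0,0],[0,0,0],0],[[0,0,0],[0,0,0],0],[[0,0,0],[0,0,0],0],[[0,0,0],[0,0,0],0],[[0,0,0],[0,0,0],0],[[0,0,0],[0,0,0],0]], "newtons": 30}}

```text
t: 13.3
eef_pos: [0.4519, -0.2883, 0.0808]
ee_rot: [-3.141, 0.001, -2.934]
force: [-2.2, 0.1, 6.0]
width: 0.0156
```

>>> {"api": "arm_command", "payload": {"motion": [[[0,0,0],[0,0,0],0],[[0,0,0],[0,0,0],0],[[0,0,0],[0,0,0],0],[[0,0,0],[0,0,0],0]]}}

```text
t: 13.63
eef_pos: [0.4519, -0.2882, 0.0808]
ee_rot: [-3.141, 0.001, -2.934]
force: [-0.4, -0.3, 5.9]
width: 0.0155
```

>>> {"api": "arm_command", "payload": {"motion": [[[0,0,-4],[0,0,0],0],[[0,0,-8],[0,0,0],0],[[0,0,-14],[0,0,0],0],[[0,0,-18],[0,0,0],0],[[0,0,-18],[0,0,0],0],[[0,0,-18],[0,0,0],0],[[0,0,-18],[0,0,0],0],[[0,0,-14],[0,0,0],0],[[0,0,-8],[0,0,0],0],[[0,0,0],[0,0,-2],0],[[0,0,0],[0,0,-4],0],[[0,0,0],[0,0,-6],0],[[0,0,0],[0,0,-7],0],[[0,0,0],[0,0,-7],0],[[0,0,0],[0,0,-7],0],[[0,0,0],[0,0,-7],0],[[0,0,0],[0,0,-7],0],[[0,0,0],[0,0,-7],0],[[0,0,0],[0,0,-7],0]]}}

```text
t: 15.22
eef_pos: [0.451, -0.2877, 0.1998]
ee_rot: [3.14, 0.0, -1.863]
force: [0.4, 0.4, -2.9]
width: 0.0156
```

>>> {"api": "arm_command", "payload": {"motion": [[[0,0,0],[0,0,-7],0],[[0,0,0],[0,0,-7],0],[[0,0,0],[0,0,-7],0],[[0,0,0],[0,0,-7],0],[[0,0,0],[0,0,-7],0],[[0,0,0],[0,0,-7],0],[[0,0,0],[0,0,-7],0],[[0,0,0],[0,0,-7],0],[[0,0,0],[0,0,-7],0],[[0,0,0],[0,0,-7],0],[[0,0,0],[0,0,-7],0],[[0,0,0],[0,0,-7],0],[[0,0,0],[0,0,-7],0],[[0,0,0],[0,0,-6],0],[[0,0,0],[0,0,-5],0],[[0,0,0],[0,0,-4],0],[[0,0,0],[0,0,-3],0],[[0,0,0],[0,0,-1],0],[[0,0,0],[0,0,0],0],[[0,0,0],[0,0,0],0]]}}

```text
t: 16.88
eef_pos: [0.4513, -0.2879, 0.2]
ee_rot: [-3.141, 0.001, 0.049]
force: [0.1, -0.2, -3.0]
width: 0.016
```

```bash
python3 - <<'E'
from h import *
# where tin A really stands: lid in the top view, now unobstructed
im=arm.grab_frame('top')[:,:,::-1]; cv2.imwrite('pics/t2.png',cv2.resize(im[110:260,170:370],None,fx=3.5,fy=3.5))
cv2.imwrite('t2full.png',im)
t=pt(TR,-.029,.009); print(t); delta(*t,.20,TR[2])
E
```

```text
[0.5318 0.0109]
shift [  95.  -294.5    0.1] turn [-0.02  0.02 -8.41] t 16.93 q [-0.202  0.168 -0.365 -0.    -1.038  1.822] F [ 0.1 -0.4 -2.4] w 0.016
```

View pics/t2.png

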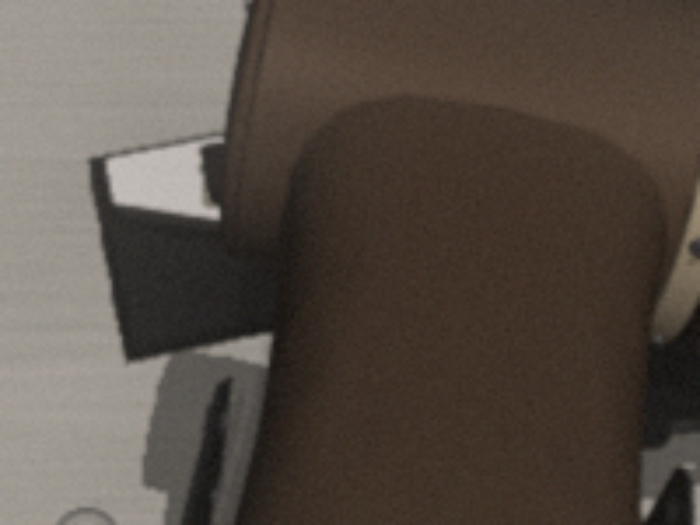

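The arm covers most of the tray from above; tin A's narrow end stands at (165,180) in the crop. I'll measure tin A in the side view, which looks past the arm.

```bash
python3 - <<'E'
from h import *
im=arm.grab_frame('side')[:,:,::-1]; cv2.imwrite('pics/s2.png',cv2.resize(im[130:280,150:350],None,fx=3.5,fy=3.5)); cv2.imwrite('s2full.png',im)
E
```

```text
(no output)
```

View pics/s2.png

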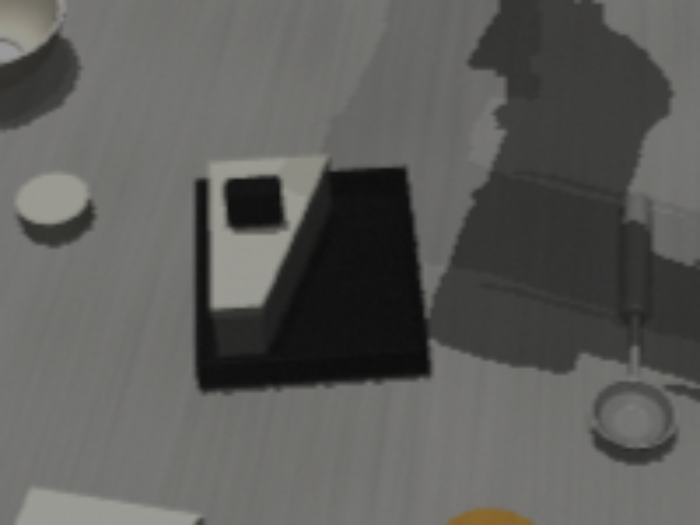

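Tin A stands flat in the far half; lid corners at crop (209,160), (330,155), (263,305), (211,309).

```bash
python3 - <<'E'
from h import *
c=cam('side')
q=np.array([[209,161],[330,156],[263,305],[211,309]])/3.5+[150,130]
p=fit(TIN,ray(c,q,.055)); print('A',p)
def totray(P): 
    d=np.asarray(P)-TR[:2]; k,s=np.cos(TR[2]),np.sin(TR[2]); return 1e3*np.array([k*d[0]+s*d[1],-s*d[0]+k*d[1]])
print('A in tray mm',totray(p[:2]),'yaw err deg',np.degrees(p[2]-TR[2])-90,'corners',[totray(pt(p,*m)).round(1) for m in TIN])
for n,u in(('rim corner +x-y',(197,180)),('-x-y',(407,168)),): print(n,totray(ray(c,np.array(u)/3.5+[150,130],.023)[0]))
t=pt(TR,-.029,.009)
delta(*t,.20,TR[2])
E
```

```text
A [ 0.5922 -0.0457  1.7691  0.0014]
A in tray mm [ 19.1817 -58.2206] yaw err deg 0.12986100737242623 corners [array([ 56.2, -58.1]), array([55.9, 61.9]), array([27.9, 61.8]), array([-17.8, -58.3])]
rim corner +x-y [ 67.8489 -75.8998]
-x-y [-68.8816 -75.2123]
shift [  95.  -294.6    0.2] turn [-0.01  0.01 -8.4 ] t 16.98 q [-0.202  0.168 -0.365 -0.    -1.038  1.822] F [ 0.4  0.7 -2.3] w 0.0155
```

>>> {"api": "arm_command", "payload": {"motion": [[[2,-8,0],[0,0,0],0],[[5,-16,0],[0,0,0],0],[[7,-22,0],[0,0,0],0],[[8,-25,0],[0,0,0],0],[[8,-25,0],[0,0,0],0],[[8,-25,0],[0,0,0],0],[[8,-25,0],[0,0,0],0],[[8,-25,0],[0,0,0],0],[[8,-25,0],[0,0,0],0],[[8,-25,0],[0,0,0],0],[[8,-25,0],[0,0,0],0],[[7,-22,0],[0,0,0],0],[[6,-16,0],[0,0,0],0],[[4,-10.6,0],[0,0,0],0],[[0,0,0],[0,0,-3],0],[[0,0,0],[0,0,-3.4],0],[[0,0,0],[0,0,-2],0],[[0,0,0],[0,0,0],0],[[0,0,0],[0,0,0],0]]}}

```text
t: 18.57
eef_pos: [0.5314, 0.0109, 0.2002]
ee_rot: [-3.142, 0.0, 0.196]
force: [0.0, 0.4, -2.5]
width: 0.0158
```

```bash
python3 - <<'E'
from h import *
t=pt(TR,-.029,.009)
delta(*t,.11,TR[2])
E
```

```text
shift [ 0.4  0.1 90.2] turn [-0.    0.01 -0.02] t 18.57 q [ 0.39   0.162 -0.373 -0.    -1.036  1.377] F [ 0.   0.4 -2.5] w 0.0158
```

>>> {"api": "arm_command", "payload": {"motion": [[[0.4,0,6],[0,0,0],0],[[0,0,10],[0,0,0],0],[[0,0,14],[0,0,0],0],[[0,0,14],[0,0,0],0],[[0,0,12],[0,0,0],0],[[0,0,10],[0,0,0],0],[[0,0,10],[0,0,0],0],[[0,0,8],[0,0,0],0],[[0,0,6],[0,0,0],0],[[0,0,0],[0,0,0],0]]}}

```text
t: 19.4
eef_pos: [0.5312, 0.0108, 0.1089]
ee_rot: [3.141, 0.002, 0.197]
force: [-0.7, -0.5, -2.0]
width: 0.0157
```

```bash
python3 - <<'E'
from h import *
t=pt(TR,-.029,.009)
delta(*t,.0858,TR[2])
im=arm.grab_frame('side')[:,:,::-1]; cv2.imwrite('pics/s3.png',cv2.resize(im[130:280,150:350],None,fx=3.5,fy=3.5))
E
```

```text
shift [ 0.6  0.1 23.1] turn [0.01 0.12 0.06] t 19.4 q [ 0.39   0.262 -0.484 -0.    -0.826  1.378] F [-0.7 -0.5 -2. ] w 0.0157
```

View pics/s3.png

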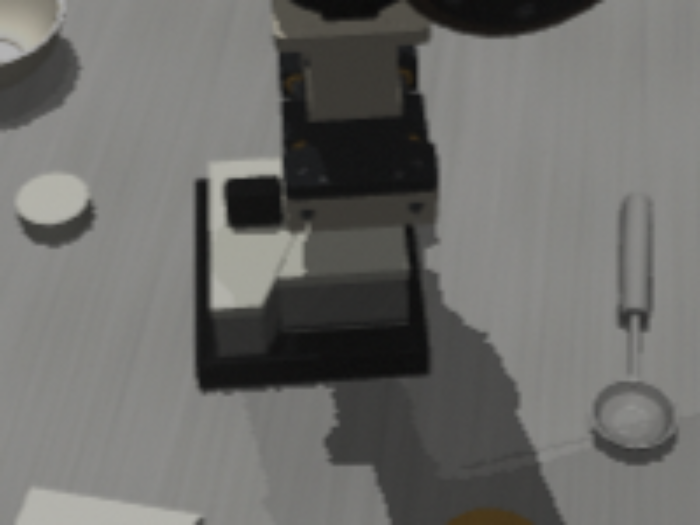

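Tin B hangs about 28 mm above the tray floor beside A, undisturbed, with its slant facing A's and its wide end by A's narrow end. I'll lower it.

>>> {"api": "arm_command", "payload": {"motion": [[[0,0,4],[0,0,0],0],[[0,0,5],[0,0,0],0],[[0,0,5],[0,0,0],0],[[0,0,4],[0,0,0],0],[[0,0,2],[0,0,0],0],[[0,0,1.5],[0,0,0],0],[[0,0,0.5],[0,0,0],0],[[0,0,0],[0,0,0],0],[[0,0,0],[0,0,0],0]]}}

```text
t: 20.2
eef_pos: [0.532, 0.0111, 0.0884]
ee_rot: [3.142, -0.0, 0.197]
force: [0.5, 0.3, -2.4]
width: 0.016
```

>>> {"api": "arm_command", "payload": {"motion": [[[0,0,1],[0,0,0],0],[[0,0,1],[0,0,0],0],[[0,0,0.5],[0,0,0],0],[[0,0,0],[0,0,0],0],[[0,0,0],[0,0,0],0]]}}

```text
t: 20.62
eef_pos: [0.532, 0.0111, 0.0858]
ee_rot: [3.142, -0.0, 0.197]
force: [0.4, -0.5, -2.0]
width: 0.0158
```

>>> {"api": "arm_command", "payload": {"motion": [[[0,0,0.6],[0,0,0],0],[[0,0,0],[0,0,0],0],[[0,0,0],[0,0,0],0]]}}

```text
t: 20.87
eef_pos: [0.532, 0.0111, 0.0858]
ee_rot: [3.141, -0.0, 0.198]
force: [-3.3, 0.6, 5.7]
width: 0.016
```

>>> {"api": "arm_command", "payload": {"motion": [[[0,0,0],[0,0,0],0.3],[[0,0,0],[0,0,0],0.5],[[0,0,0],[0,0,0],0.6],[[0,0,0],[0,0,0],0.6],[[0,0,0],[0,0,0],0.6],[[0,0,0],[0,0,0],0.6],[[0,0,-4],[0,0,0],0.6],[[0,0,-10],[0,0,0],0.6],[[0,0,-18],[0,0,0],1],[[0,0,-20],[0,0,0],1],[[0,0,-20],[0,0,0],1],[[0,0,-20],[0,0,0],1],[[0,0,-14],[0,0,0],1],[[0,10,-8],[0,0,0],1],[[0,20,0],[0,0,0],1],[[0,26,0],[0,0,0],1],[[0,26,0],[0,0,0],1],[[0,26,0],[0,0,0],1],[[0,26,0],[0,0,0],1],[[0,20,0],[0,0,0],1]]}}

```text
t: 22.53
eef_pos: [0.562, -0.1422, 0.1995]
ee_rot: [3.141, 0.0, 0.197]
force: [0.6, 0.4, 0.0]
width: 0.0875
```

```bash
python3 - <<'E'
from h import *
print(arm.get_state()['eef_pos'],arm.get_state()['t'])
im=arm.grab_frame('side')[:,:,::-1]; cv2.imwrite('pics/s4.png',cv2.resize(im[130:280,150:350],None,fx=3.5,fy=3.5))
E
```

```text
[ 0.562  -0.1422  0.1995] 22.5333
```

View pics/s4.png

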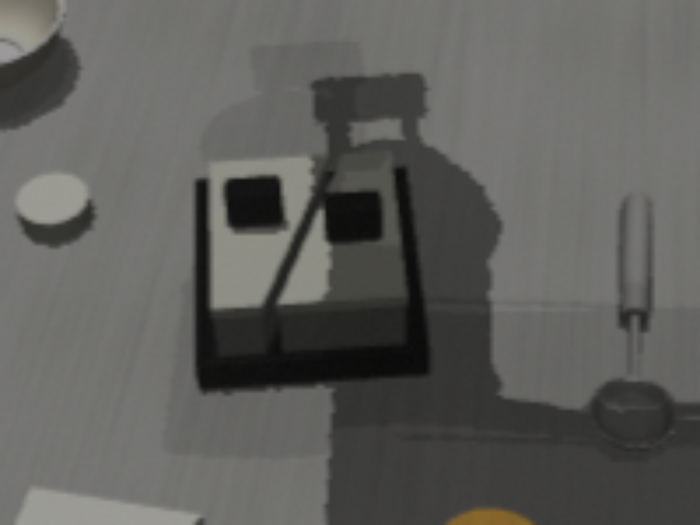

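Both tins stand flat and level in the tray. B's lid corners are at crop (408,300), (277,306), (335,155), (390,153). A numeric check, then hand in.

```bash
python3 - <<'E'
from h import *
c=cam('side')
p=fit(TIN,ray(c,np.array([[408,301],[277,306],[338,155],[390,153]])/3.5+[150,130],.055)); print('B',p)
d=[pt(p,*m)-TR[:2] for m in TIN]; k,s=np.cos(TR[2]),np.sin(TR[2])
print([np.round(1e3*np.array([k*e[0]+s*e[1],-s*e[0]+k*e[1]]),1).tolist() for e in d],'yaw err',np.degrees(p[2]-TR[2])+90)
print(arm.job_done())
E
```

```text
B [ 0.5312  0.0665 -1.3641  0.0025]
[[-55.8, 63.3], [-54.5, -56.7], [-26.5, -56.4], [18.2, 64.1]] yaw err 0.6107826680801907
the job is handed in; nothing more can be done
None
```

I packed both small tins into the tray head to tail and handed the job in at about 22.5 s, within the 61 s limit. `job_done()` gives no verdict.

I carried each tin upright by its grip tab. Tin A went into the far half of the tray. Tin B was turned half round and set beside it, slanted side to slanted side. The big tin was never approached.

- **Fit:** The last side-view picture shows both tins level on the tray floor inside the rim. Side-view measurements put their straight sides about 8 mm from the tray's long walls. The tins' ends are at least 9 mm from its end walls.
- **Alignment:** Tin A is about 0.1° out of line with the tray and tin B about 0.6°. The gap between the slanted sides is about 9 mm.
- **Forces:** Readings at the end of each move stayed under 7 N, and the arm was clear of everything at hand-in.
- **Disagreements:** The top and wrist cameras differed by about 2 mm and 1° on where the tray is, so I used a value between the two. The top view was blocked by the arm on my second look and was not used for the final check.

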